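# Set the depth stop of a cheese-piercing rod

### The arm

A 7-joint arm with a two-finger parallel gripper is mounted at the origin on the work surface. World frame = base frame: x ahead of the robot, y to its left, z up, the work surface at z = 0. Lengths are in m, angles in rad, forces in N, time in s.
With the tool pointing down it reaches from about 0.35 to 0.9 m from the base axis. Payload 19.9 kg.
Tool frame: the origin (TCP) lies between the finger pads; the fingertips stand 19 mm ahead of it and the grasp point (between the pads) is the TCP; z points along the fingers, y is the line along which they close (so a half turn about z gives the same grasp; the last joint's range is limited). The gripper opens to 94 mm and grips with 3 to 60 N. Pads are 16 mm wide; open, the fingers measure 119 mm over their backs; the gripper's body (75 mm by 177 mm) begins 78 mm behind the grasp point.
Start: joints at [-1.292, 0.417, -0.01, 1.614, 0.005, 1.111, -0.053], TCP at [0.197, 0.593, 0.224] pointing down, gripper open.
Joint ranges: [-2.81, 2.81], [-0.39, 2.02], [-1.27, 1.25], [0.06, 2.57], [-1.19, 4.33], [0.19, 2], [-2.82, 2.82]. Speed limits (rad/s): [1.89, 1.89, 2.39, 2.39, 3.01, 3.01, 3.01].

### API

Orientations are given as a 3x3 rotation matrix whose columns are the frame's x, y, z axes.
In Python, from rig import robot gives the robot as it stands. Calls block until the motion is done:
- robot.move_ptp(position, orientation): joint-space move of the TCP to a pose.
- robot.move_linear(position, velocity=0.15, frame=None, threshold=None): straight line of the TCP; frame=None keeps the orientation; velocity is the mean speed in m/s. With threshold (N) it stops when the force on the tool has changed by that much, and returns True; else False.
- robot.goto_joints(angles): joint-space move.
- robot.gripper_to(opening): finger opening in m; the grip force is fixed at half the most; returns when the fingers have stopped.
- robot.pause(seconds).
- robot.ik(position, orientation): joint angles nearest the present ones, or None.
- robot.get_state(): the state.
- robot.grab_frame(name): name is "scene" or "top" or "wrist"; returns the picture (420x560x3 uint8, red, green, blue); there is no depth.
- robot.camera_info(name): a dict with "fx", "fy", "cx", "cy" (pixels), "dist" ([k1, k2, p1, p2, k3] as OpenCV has them; the pictures are not rectified), "rvec" (rotation vector, rad) and "tvec" (3), from world to camera coordinates, as OpenCV has them. Camera axes: x right, y down, z forward; pixel columns grow to the right and rows downward; lengths in m; the calibration is good to about 2 mm. A picture is of the moment at which its call begins: read the wrist's pose just before it. camera_info takes no time and is no camera call; for the wrist camera it gives the pose at the moment of the call.
A pose or a line that the arm cannot do raises robot.PlanningError and nothing moves.
- robot.sign_off(): hands the job in; it is judged then, once.
The state is a dict: "time": time; "qpos": joint angles; "joint_vel": joint speeds; "effort": joint torques, N m; "ee_pos": TCP position; "tool_rot": TCP orientation; "force": force on the tool from outside, world axes, zero at the start; "moment": the same for the moment, N m; "opening": finger opening in m; "grasp_force": force on a finger pad.
Only numpy, scipy, OpenCV 4.12 (cv2) and the standard library are available. Lean on these libraries where they do the work, as an engineer would, in place of code of your own. Each camera call takes 0.05 s, during which the arm holds its last target. There are 200 camera calls.

### The job

Set the depth stop of the piercing rod on the taller of the two setting fixtures: lower the rod gently through the fixture's eye into the blind bore until it bottoms out, and let it go, with the stop still raised. Then take hold of the sliding stop bar, slide it gently down the rod until it sits on the fixture's eye plate and keep hold of it there for a second; finally let go, leaving the rod bottomed in the fixture with its stop down on the plate. Leave the loose cheeses standing where they are.

Things in the scene. Friction and masses are not known exactly. Their poses are not given: they have to be found in the camera images.
- rod_knob (a point): Centre of the white round knob (26 mm diameter, 26 mm high) at the top of the loose piercing rod. The rod is plain steel, 10 mm in diameter, its own z axis runs along it towards the knob; the knob's centre is 162 mm above the rod's lower end. Whole rod with stop weighs about 0.28 kg. At the start it stands upright in the holder.
- rod_tip (a point): Centre of the rod's flat lower end (edge bevelled 3 mm); axes as the rod's, z towards the knob.
- stop (a joint): How far the stop bar has been slid down the rod from its uppermost place, in m (0 = uppermost, where the bar's top is 10 mm below the knob; grows towards the tip). It starts at 0 to 0.012; with the rod bottomed in the taller fixture it reads 0.030 when the bar sits on the eye plate. It stays where it is left; sliding it takes about 4 N either way.
- stop_centre (a point): Centre of the aluminium stop bar that slides on the rod, always square to it, and turns only together with the rod: 130 mm long (its x axis), 16 mm wide (y), 14 mm high (z); the rod passes through its middle, in a round hub of 28 mm diameter and the same height, so 50 mm of plain bar stand out each way.
- stop_under (a point): Middle of the stop bar's underside, 7 mm below its centre.
- tall_eye (a point): The taller setting fixture (fixed, 110 mm high): centre of its eye at the top face of the steel eye plate, z up. Plate 56 x 56 mm, 12 mm thick, eye 14 mm in diameter, through; it stands on two 10 mm columns over a white base block 70 x 70 x 50 mm that has a blind bore of 14 mm right below the eye.
- tall_floor (a point): Centre of the bottom of the taller fixture's blind bore, 95 mm below the top of its eye plate, 15 mm above the table.
- low_eye (a point): The lower setting fixture (fixed, same make, only 75 mm high, not to be used): centre of its eye at the top face of its eye plate.
- holder_mouth (a point): The holder (fixed white block 70 x 70 x 70 mm with no eye plate) in which the rod stands at the start: centre of the mouth of its 16 mm hole, which is 60 mm deep.
- cheese0_mid (a point): Centre of a loose small cheese, a bystander standing on the table: 56 mm in diameter, 55 mm high.
- cheese1_mid (a point): Centre of a loose small cheese, a bystander standing on the table: 56 mm in diameter, 55 mm high.
- cheese2_mid (a point): Centre of a loose small cheese, a bystander standing on the table: 56 mm in diameter, 55 mm high.
There are look-alikes about, which are no part of the job. What is shaped like the part that bears rod_knob but yellow is not meant. What is shaped like the part that bears tall_eye but orange is not meant.

How it is judged:
On the way, in this order (a step that is already met when the one before it is completed fails the run):
1. the rod stands on the bottom of the taller fixture's bore, let go, with its stop bar still raised at least 8 mm off the eye plate (horizontal distance between rod_tip and tall_floor below 0.004 m and z of rod_tip in the frame of tall_floor below 0.003 m and angle between rod_tip's own z axis and vertical below 0.07 rad and contact force between the fingers and rod below 0.1 N and z of stop_under in the frame of tall_eye above 0.008 m), for 0.3 s.
2. the stop bar is down on the eye plate and held there by the fingers for 0.7 s, the rod still bottomed (horizontal distance between rod_tip and tall_floor below 0.004 m and z of rod_tip in the frame of tall_floor below 0.003 m and angle between rod_tip's own z axis and vertical below 0.07 rad and z of stop_under in the frame of tall_eye below 0.003 m and contact force between the fingers and stop above 0.3 N), for 0.7 s.
At the end, for the whole second after the job is handed in: The rod stands at rest and untouched in the taller fixture, its lower end within 3 mm of the bore's bottom and 4 mm of its axis, within 4 degrees of upright, and the stop bar's underside within 3 mm of the eye plate's top (horizontal distance between rod_tip and tall_floor below 0.004 m and z of rod_tip in the frame of tall_floor below 0.003 m and angle between rod_tip's own z axis and vertical below 0.07 rad and z of stop_under in the frame of tall_eye below 0.003 m and contact force between the fingers and rod below 0.1 N and linear speed of rod below 0.02 m/s).
It fails at once if the rod or its stop is rammed or dropped against the taller fixture (over 40 N) (contact force between rod and tall above 40 N).
It fails at once if a loose cheese is pushed more than 25 mm (distance of any of cheese0_mid, cheese1_mid, cheese2_mid from where it was at the start of the episode above 0.025 m).
It also fails if it takes over 51 s, if anything falls off the work surface, if the arm or the gripper's body presses on something with over 40 N, if the wrist force passes 120 N, or if a joint passes its speed limit or range.

## Working session

There is one attempt and no reset: what is moved stays moved. The work goes in short steps, each a Python script; the robot and the scene stay as the last script left them, time stands still between calls to the robot, and variables do not carry over. Pictures are saved under pics/ and viewed, at most 10 in all, crops included, and the job is handed in when it is done.

```bash
mkdir -p pics; ls; python3 - <<'E'
from rig import robot
import cv2,numpy as np
for n in ("scene","top"):
    f=robot.grab_frame(n); cv2.imwrite(f"pics/{n}0.png",cv2.cvtColor(f,cv2.COLOR_RGB2BGR)); 
    i=robot.camera_info(n);R=cv2.Rodrigues(np.array(i["rvec"],float))[0];print(n,i,-R.T@np.array(i["tvec"]).ravel())
E
```

```text
pics
scene {'fx': 513.4435335815482, 'fy': 513.4435335815482, 'cx': 275.96878774180186, 'cy': 210.7656197365548, 'dist': array([0.00227846, 0.        , 0.        , 0.        , 0.        ]), 'rvec': array([ 2.43871588,  0.74758101, -0.23555719]), 'tvec': array([-0.42445072, -0.16402056,  1.43284441])} [ 0.8864305  -0.55053759  1.0822447 ]
top {'fx': 406.807666679619, 'fy': 406.807666679619, 'cx': 276.4682883431979, 'cy': 206.53483771726854, 'dist': array([0.01038987, 0.        , 0.        , 0.        , 0.        ]), 'rvec': array([ 2.24707222, -2.17946083,  0.08316292]), 'tvec': array([-0.02694334,  0.52144049,  0.84569494])} [0.48330994 0.01448723 0.86834768]
```

View pics/scene0.png

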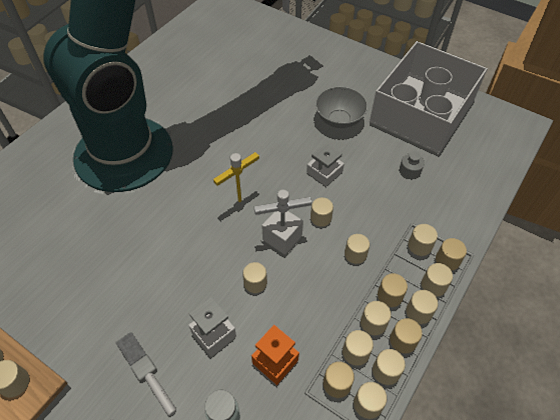

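View pics/top0.png

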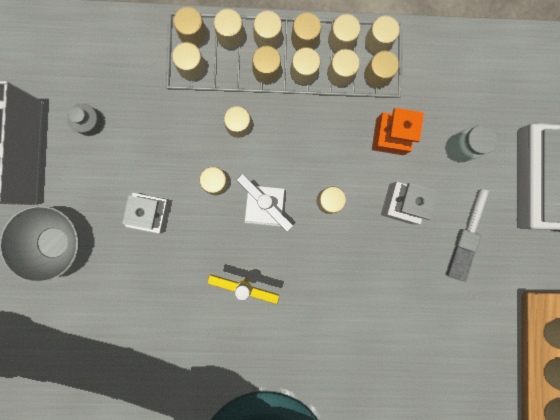

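The scene and top views show the rod with its white knob at scene (283,195) and top (265,202). The grey fixtures have eyes at scene (209,315)/top (420,202) and scene (326,153)/top (140,212). In the top view the cheeses are at (237,120), (212,180) and (332,200).

```bash
cat > h.py <<'E'
from rig import robot
import cv2,numpy as np
def cam(n,i=None):
    i=i or robot.camera_info(n);K=np.array([[i["fx"],0,i["cx"]],[0,i["fy"],i["cy"]],[0,0,1]])
    R=cv2.Rodrigues(np.array(i["rvec"],float))[0];return K,np.array(i["dist"],float),R,np.array(i["tvec"],float).ravel()
def ray(n,px,i=None):
    K,d,R,t=cam(n,i);u=cv2.undistortPoints(np.array([[px]],float),K,d)[0,0]
    v=R.T@np.array([u[0],u[1],1]);return -R.T@t,v/np.linalg.norm(v)
def onz(n,px,z,i=None):
    o,v=ray(n,px,i);return o+v*(z-o[2])/v[2]
def tri(rays):
    A=0;b=0
    for o,v in rays:
        P=np.eye(3)-np.outer(v,v);A=A+P;b=b+P@o
    p=np.linalg.solve(A,b);return p,[np.linalg.norm(np.cross(p-o,v)) for o,v in rays]
def down(yaw):  # tool z down, tool y at angle yaw in xy
    y=np.array([np.cos(yaw),np.sin(yaw),0]);z=np.array([0,0,-1.]);return np.column_stack([np.cross(y,z),y,z])
def save(n,name):
    i=robot.camera_info(n);f=robot.grab_frame(n);cv2.imwrite(f"pics/{name}.png",cv2.cvtColor(f,cv2.COLOR_RGB2BGR));return i
E
python3 - <<'E'
from h import *
np.set_printoptions(precision=4,suppress=True)
for k,s,t in (("knob",(283,194),(265,202)),("eyeA",(209,315),(420.5,201.5)),("eyeB",(326,153),(140,212.5)),("orange",(276,343),(407,125))):
    print(k,*tri([ray("scene",s),ray("top",t)]))
for z in (.185,.172): print("knob top z",z,onz("top",(265,202),z))
print("eyeA@.11",onz("top",(420.5,201.5),.11),onz("scene",(209,315),.11)); 
a,b=onz("top",(242,180),.142),onz("top",(288,227),.142);print("bar",a,b,np.linalg.norm(a-b),np.arctan2(*(b-a)[1::-1]))
for c in ((237,120),(212,180),(332,200)):print("cheese",onz("top",c,.05))
print(robot.get_state())
a=cv2.imread("pics/scene0.png")[280:380,170:320];b=cv2.imread("pics/top0.png")[150:250,370:470]
c=cv2.imread("pics/top0.png")[160:240,225:305]
z=lambda m,w:cv2.resize(m,(w,300),interpolation=cv2.INTER_CUBIC)
cv2.imwrite("pics/crop.png",np.hstack([z(b,300),z(c,300)]))
E
```

```text
knob [0.5217 0.0138 0.1807] [np.float64(0.00026698515178105774), np.float64(0.0002669851517809599)]
eyeA [ 0.5367 -0.2794  0.1083] [np.float64(0.0011973598492698054), np.float64(0.001197359849269832)]
eyeB [0.4988 0.2531 0.0754] [np.float64(0.0008120964272509421), np.float64(0.000812096427251032)]
orange [ 0.6819 -0.2517  0.1075] [np.float64(0.0010921742992012725), np.float64(0.0010921742992013716)]
knob top z 0.185 [0.5212 0.0137 0.185 ]
knob top z 0.172 [0.5219 0.0136 0.172 ]
eyeA@.11 [ 0.5356 -0.2795  0.11  ] [ 0.5384 -0.2793  0.11  ]
bar [0.5617 0.0559 0.142 ] [ 0.4802 -0.0288  0.142 ] 0.11755349683097557 -2.3365235730338223
cheese [0.6932 0.0753 0.05  ]
cheese [0.5696 0.1213 0.05  ]
cheese [ 0.537  -0.1219  0.05  ]
{'time': 0.1, 'qpos': array([-1.2915,  0.418 , -0.0103,  1.6141,  0.0047,  1.1107, -0.053 ]), 'joint_vel': array([ 0.0018, -0.0008,  0.0013, -0.0015, -0.0014,  0.0004, -0.0001]), 'effort': array([  0.0035, -85.2592,   0.6419, -42.6693,  -0.0487,   0.0165,
         0.    ]), 'ee_pos': array([0.197 , 0.5928, 0.2239]), 'tool_rot': array([[-0.949 ,  0.3153, -0.0003],
       [ 0.3153,  0.949 , -0.0011],
       [-0.0001, -0.0011, -1.    ]]), 'force': array([0.0248, 0.863 , 0.0227]), 'moment': array([ 0.0205,  0.0559, -0.0089]), 'grasp_force': 0.0, 'opening': 0.0939271446420424}
```

View pics/crop.png

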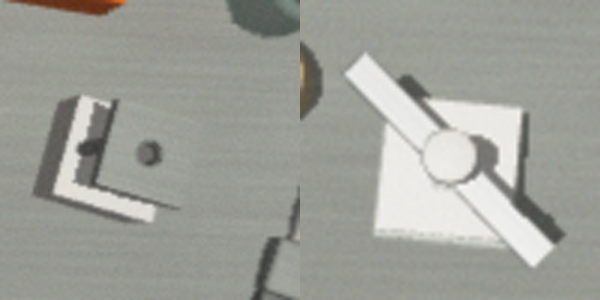

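The crops put the eye at about top (419.3,200.8) and the knob at (264.7,201.6), with the bar at roughly 46° in world xy. The fixture at y=-0.28 comes out 108 mm high, so it is the taller one. Next I take wrist looks over the eye and then the knob.

```bash
python3 - <<'E'
from h import *
np.set_printoptions(precision=4,suppress=True)
print(onz("top",(419.3,200.8),.11))
for y in (46+90,46-90):
    print(y,[robot.ik(p,down(np.radians(y))) for p in ((.522,.014,.30),(.537,-.28,.32),(.537,-.28,.13))])
y=min((136,-44),key=lambda y:max(abs(robot.ik(p,down(np.radians(y)))[6]) if robot.ik(p,down(np.radians(y))) is not None else 9 for p in ((.522,.014,.30),(.537,-.28,.32))))
print("yaw",y);D=down(np.radians(y))
robot.move_ptp((.522,.014,.33),D); robot.pause(.2); print(save("wrist","w_knob")["tvec"]); 
import json
J=lambda i:{k:np.asarray(v).tolist() for k,v in i.items()}
I={"knob":J(robot.camera_info("wrist"))}
robot.move_ptp((.537,-.28,.30),D);robot.pause(.2);I["eye"]=J(save("wrist","w_eye"))
json.dump(I,open("I.json","w"));print(robot.get_state()["time"])
cv2.imwrite("pics/w2.png",np.hstack([cv2.resize(cv2.imread(f"pics/{n}.png"),(400,300),interpolation=cv2.INTER_AREA) for n in ("w_knob","w_eye")]))
E
```

```text
[ 0.5368 -0.2772  0.11  ]
136 [array([-0.4899,  0.1739,  0.4611,  1.7858, -0.0827,  1.2008,  2.3688]), array([ 1.1858,  0.51  , -1.084 ,  1.518 ,  0.4542,  1.3878,  2.4452]), array([ 1.0798,  0.6628, -0.908 ,  1.7238,  0.592 ,  1.0537,  2.3422])]
-44 [array([-0.7138,  0.1982,  0.7268,  1.7919, -0.1406,  1.204 , -0.7141]), array([-0.3116,  0.48  ,  1.055 ,  1.5681, -0.425 ,  1.3435,  0.0241]), array([-0.1673,  0.6291,  0.8303,  1.7672, -0.5456,  0.9919,  0.1097])]
yaw -44
[-0.3652  0.313   0.5803]
4.125
```

View pics/w2.png

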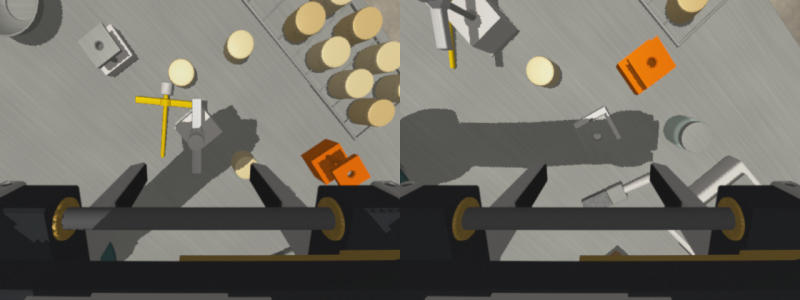

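The wrist views show the knob near full-resolution pixel (276,190) and the eye near (276,190). I zoom in on both.

```bash
python3 - <<'E'
import cv2,numpy as np
o=[]
for n in("w_knob","w_eye"):
    m=cv2.imread(f"pics/{n}.png")[140:240,226:326]; m=cv2.convertScaleAbs(m,alpha=1.8,beta=0); o.append(cv2.resize(m,(400,400),interpolation=cv2.INTER_CUBIC))
cv2.imwrite("pics/w3.png",np.hstack(o))
E
```

```text
(no output)
```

View pics/w3.png

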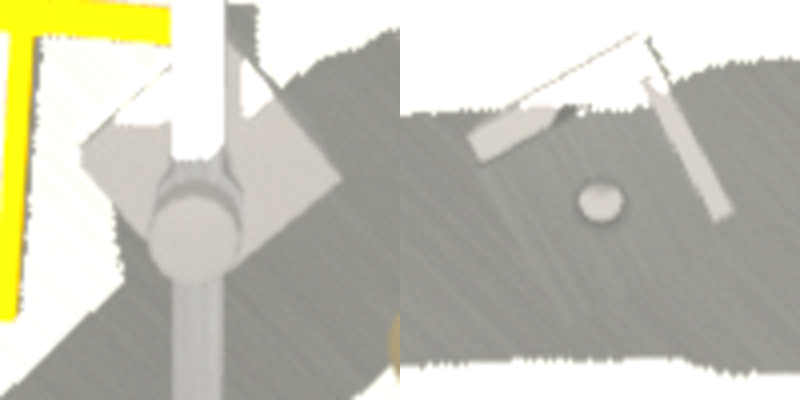

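In the crops, the knob's top disc centres at full pixel (273.9,199.4) and the eye at (276.1,190.4). The bar runs straight up the image, so the yaw is right.

```bash
python3 - <<'E'
from h import *
import json
np.set_printoptions(precision=4,suppress=True)
I=json.load(open("I.json"))
k=(273.9,199.4);e=(276.1,190.4)
print("knob",onz("wrist",k,.185,I["knob"]),onz("top",(264.7,201.6),.185), tri([ray("wrist",k,I["knob"]),ray("top",(264.7,201.6)),ray("scene",(283,192))]))
print("eye",onz("wrist",e,.11,I["eye"]),onz("top",(419.3,200.8),.11),onz("scene",(209,315),.11),tri([ray("wrist",e,I["eye"]),ray("top",(419.3,200.8)),ray("scene",(209,315))]))
for a in((197,240),(197,380)):
  print(onz("wrist",(226+a[0]/4,140+a[1]/4),.14,I["knob"]))
print(robot.get_state()["ee_pos"])
E
```

```text
knob [0.5184 0.0173 0.185 ] [0.5219 0.0142 0.185 ] (array([0.5203, 0.0158, 0.1852]), [np.float64(0.0024680011901598844), np.float64(0.0022173442005887947), np.float64(0.0003583446038851825)])
eye [ 0.5364 -0.2764  0.11  ] [ 0.5368 -0.2772  0.11  ] [ 0.5384 -0.2793  0.11  ] (array([ 0.5367, -0.2779,  0.1064]), [np.float64(0.0012278704691278243), np.float64(0.0007667612825984453), np.float64(0.0005547019933762007)])
[0.5117 0.0087 0.14  ]
[ 0.48  -0.024  0.14 ]
[ 0.5374 -0.279   0.3002]
```

```bash
python3 - <<'E'
from h import *
np.set_printoptions(precision=4,suppress=True)
D=down(np.radians(-44));st=robot.get_state
def S(t):s=st();print(t,s["time"],s["ee_pos"],s["force"],s["opening"],s["grasp_force"])
robot.move_ptp((.5205,.0155,.27),D)
print(robot.move_linear((.5205,.0155,.176),.12,threshold=10));S("at knob")
robot.gripper_to(.02);S("grip")
p=st()["ee_pos"]
if st()["opening"]>.022:
    robot.move_linear((p[0],p[1],.31),.12);robot.pause(.2);S("lift")
    robot.move_ptp((.5368,-.2775,.31),D);robot.pause(.3);S("over");save("scene","s1");save("wrist","w4")
    a=cv2.imread("pics/s1.png")[190:370,130:310];b=cv2.imread("pics/w4.png")
    cv2.imwrite("pics/v4.png",np.hstack([cv2.resize(a,(400,400)),cv2.resize(b[100:240,206:346],(400,400))]))
E
```

```text
False
at knob 6.2 [0.5209 0.0153 0.1766] [ 0.3277 -0.5038  0.5758] 0.09388581607802475 0.0
grip 7.2667 [0.5205 0.0154 0.176 ] [ 0.2807  0.1859 -1.2868] 0.02516079568900533 30.000010348157957
lift 8.7333 [0.5204 0.0154 0.3096] [ 0.608  -0.0663 -2.0007] 0.02487108088767282 29.9995258951094
over 10.1583 [ 0.5371 -0.2767  0.3101] [ 0.3103  0.6521 -2.3629] 0.0251628903967921 29.99947126605548
```

View pics/v4.png

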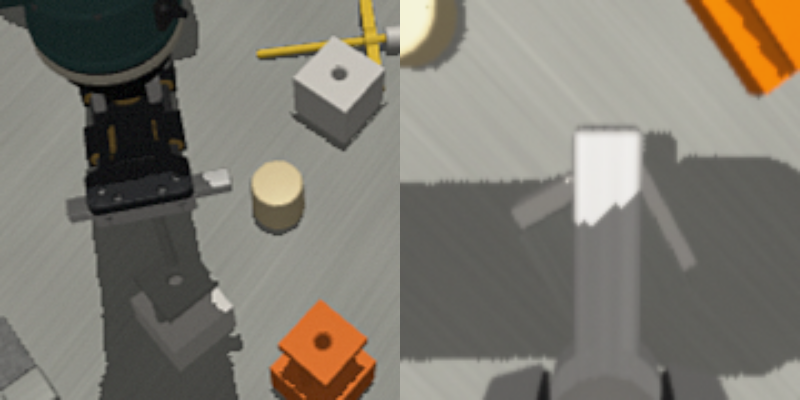

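The rod is held square in the gripper, with its tip just above the taller fixture's eye (scene crop (173,262), eye (175,280)). I lower it gently now.

```bash
python3 - <<'E'
from h import *
np.set_printoptions(precision=4,suppress=True)
st=robot.get_state
def S(t):s=st();print(t,s["time"],s["ee_pos"],s["force"],s["moment"],s["opening"])
x,y=.5368,-.2775
robot.move_linear((x,y,.302),.05);robot.pause(.1);S("pre")
h=robot.move_linear((x,y,.262),.03,threshold=5);S(f"eye {h}")
if not h:
    h=robot.move_linear((x,y,.188),.04,threshold=6);S(f"bore {h}")
    if not h:
        h=robot.move_linear((x,y,.176),.012,threshold=5);S(f"floor {h}")
E
```

```text
pre 10.6667 [ 0.5368 -0.2775  0.302 ] [ 0.4452 -0.2926 -2.8547] [-0.0505  0.1168  0.0184] 0.025325410008750267
eye False 12.15 [ 0.5368 -0.2776  0.2622] [ 0.3485 -0.7466 -2.573 ] [-0.0874  0.1998 -0.0161] 0.024937020130470777
bore False 14.15 [ 0.5369 -0.2775  0.1881] [-0.5502  0.1913 -2.9752] [-0.0259  0.1467  0.0075] 0.025672146965755045
floor True 14.8 [ 0.5369 -0.2776  0.1808] [-0.5217  1.2837  7.1094] [0.1131 0.2206 0.0064] 0.025173685045222327
```

The rod bottomed at TCP z 0.181, as expected. I release it, check by eye, and move the fingers down beside the stop hub.

```bash
python3 - <<'E'
from h import *
np.set_printoptions(precision=4,suppress=True)
st=robot.get_state
def S(t):s=st();print(t,s["time"],s["ee_pos"],s["force"],s["opening"])
x,y=.5369,-.2776
robot.gripper_to(.06);robot.pause(.7);S("released")
save("scene","s5");i=save("wrist","w5")
a=cv2.imread("pics/s5.png")[230:370,130:270];b=cv2.convertScaleAbs(cv2.imread("pics/w5.png")[100:310,176:386],alpha=1.5)
cv2.imwrite("pics/v5.png",np.hstack([cv2.resize(a,(400,400)),cv2.resize(b,(400,400))]))
E
```

```text
released 16.2167 [ 0.5365 -0.2772  0.1802] [-0.5039  0.0495 -0.1312] 0.06013588544815799
```

View pics/v5.png

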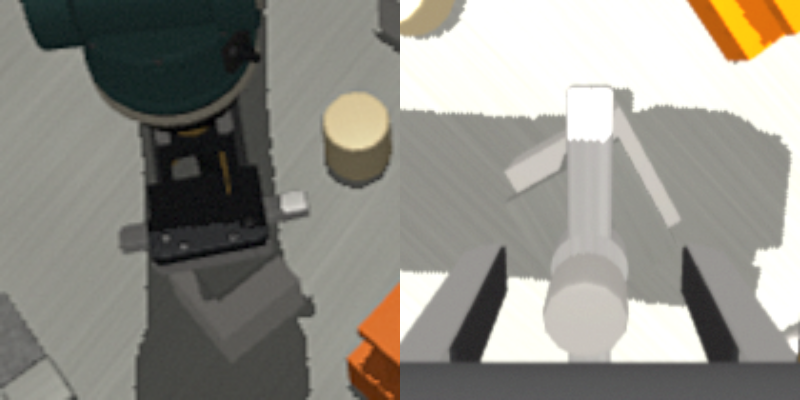

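The rod stands free and upright, the bar is still raised (far end at wrist crop (590,87)), and the fingers straddle the knob. Now I grip the hub and slide it down.

```bash
python3 - <<'E'
from h import *
np.set_printoptions(precision=4,suppress=True)
st=robot.get_state
def S(t):s=st();print(t,s["time"],s["ee_pos"],s["force"],s["opening"],s["grasp_force"])
x,y=.5369,-.2776
k=onz("wrist",(273.7,265.4),.190);print("knob",k)
o,v=ray("wrist",(275.75,145.7));b=np.radians(46);u=np.array([np.cos(b),np.sin(b),0])
for sg in(1,-1):
    c=np.dot(k,u)+sg*.065;t=(c-o@u)/(v@u);p=o+t*v;print(sg,"bar top end",p,"s",.154-p[2])
print("cam",o)
robot.move_linear((x,y,.1535),.05,threshold=6);S("beside")
E
```

```text
knob [ 0.5319 -0.2774  0.19  ]
1 bar top end [ 0.5779 -0.2314  0.17  ] s -0.01598250236582957
-1 bar top end [ 0.4743 -0.3121 -3.033 ] s 3.1870068399700386
cam [ 0.5834 -0.2271  0.3407]
beside 17.0 [ 0.5369 -0.2777  0.1536] [-0.0638  0.2671 -0.4357] 0.059960790166568426 0.0
```

```bash
python3 - <<'E'
from h import *
np.set_printoptions(precision=4,suppress=True)
st=robot.get_state
def S(t):s=st();print(t,s["time"],s["ee_pos"],s["force"],s["moment"],s["opening"],s["grasp_force"])
x,y=.5369,-.2776
robot.gripper_to(.022);S("grip")
if st()["opening"]>.0262:
    h=robot.move_linear((x,y,.1305),.015,threshold=9);S(f"slid {h}")
save("scene","s6")
E
```

```text
grip 17.6167 [ 0.537  -0.2775  0.1536] [0.5051 1.4391 1.8212] [ 0.1908  0.0929 -0.0531] 0.027066095589326475 30.000359416007996
slid False 19.3 [ 0.5373 -0.2773  0.1304] [5.2083 3.7205 2.3826] [ 0.9461 -0.9566  0.0244] 0.02716708667822978 30.000641913757136
```

```bash
python3 - <<'E'
from h import *
np.set_printoptions(precision=4,suppress=True)
st=robot.get_state
def S(t):s=st();print(t,s["time"],s["ee_pos"],s["force"],s["moment"],s["opening"],s["grasp_force"])
x,y=.5369,-.2776
robot.gripper_to(.045);robot.pause(.1);S("open")
robot.move_linear((x,y,.1365),.03);robot.gripper_to(.022);S("grip")
if st()["opening"]>.0262:
    h=robot.move_linear((x,y,.1305),.012,threshold=9);S(f"slid {h}")
i=save("wrist","w7");b=cv2.convertScaleAbs(cv2.imread("pics/w7.png")[100:310,176:386],alpha=1.5)
cv2.imwrite("pics/v7.png",cv2.resize(b,(400,400)))
E
```

```text
open 19.95 [ 0.5369 -0.2777  0.1305] [-0.959  -0.0369 -0.2601] [-0.0908  0.0892  0.0403] 0.04481990747618457 0.0
grip 20.7333 [ 0.5369 -0.2775  0.1364] [-0.503   1.3676  0.0481] [0.0528 0.0725 0.0469] 0.0273854852280828 29.990252738498384
slid True 21.1 [ 0.5371 -0.2775  0.1333] [0.031  1.7199 5.5282] [ 0.2072  0.1797 -0.0452] 0.027228880194826055 30.001391619443893
```

View pics/v7.png

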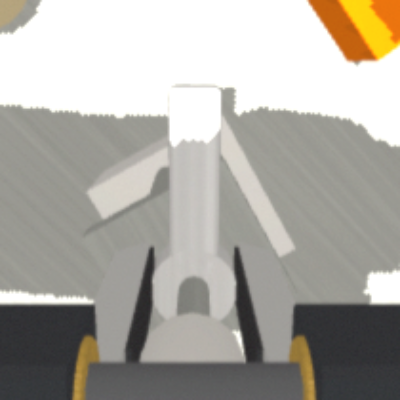

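The wrist view shows the fingers on the hub, and the 9 N stop came with the tips still about 4 mm above the plate, so the bar seems seated. I press once more to confirm, hold, then release.

```bash
python3 - <<'E'
from h import *
np.set_printoptions(precision=4,suppress=True)
st=robot.get_state
def S(t):s=st();print(t,s["time"],s["ee_pos"],s["force"],s["opening"],s["grasp_force"])
x,y=.5369,-.2776
z=st()["ee_pos"][2]
h=robot.move_linear((x,y,z-.002),.008,threshold=12);S(f"press {h}")
robot.pause(1.3);S("held")
robot.gripper_to(.06);robot.pause(.3);S("open")
robot.move_linear((x,y,.23),.08);robot.move_linear((x,y,.33),.15)
robot.move_ptp((.42,-.02,.36),down(np.radians(-44)));robot.pause(.3);S("away")
save("scene","s8");save("top","t8");a=cv2.imread("pics/s8.png")[240:360,140:300];b=cv2.imread("pics/t8.png")[140:260,350:490]
cv2.imwrite("pics/v8.png",np.hstack([cv2.resize(a,None,fx=2.6,fy=3.0),cv2.resize(b,None,fx=2.6,fy=3.0)]))
E
```

```text
press True 21.3583 [ 0.5372 -0.2774  0.133 ] [-2.0832  1.8385  8.303 ] 0.026953194398723176 30.00501420116052
held 22.6583 [ 0.5372 -0.2774  0.133 ] [-1.5758  1.4453  8.472 ] 0.027242082970533963 30.00519691267982
open 23.65 [ 0.5371 -0.2773  0.1328] [0.2569 0.5569 0.2959] 0.060664147909138745 0.0
away 27.6417 [ 0.4201 -0.0203  0.36  ] [-0.0992 -0.2259  0.3821] 0.0599628683977166 0.0
```

View pics/v8.png

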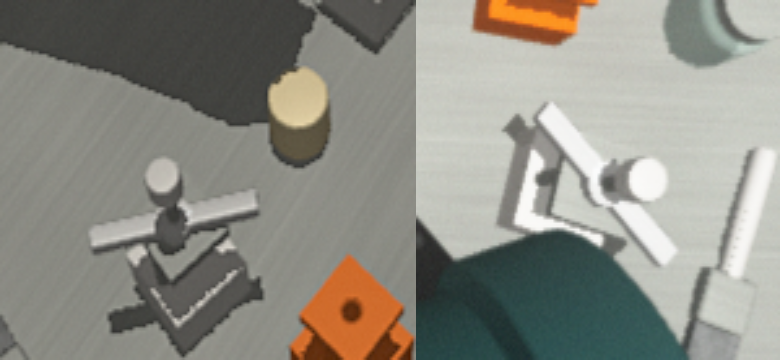

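The bar sits flat on the eye plate and the rod stands upright: its knob offset in the top view matches the parallax. The one cheese in view stands where it was. Handing in.

```bash
python3 -c "
from rig import robot
print(robot.sign_off())"
```

```text
the job is handed in; nothing more can be done
None
```

I handed the job in at about 28 s: the rod is bottomed in the taller fixture, with its stop slid down onto the eye plate, held there for over a second and released; the sign-off gave no verdict.

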